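Strip a pellet die and set its parts out to dry

ROBOT

A 7-joint arm with a two-finger parallel gripper is mounted at the origin on a cart in front of the work surface, level with it; the furniture and walls round the work are solid. World frame = base frame: x ahead of the robot, y to its left, z up, the work surface at z = 0. Lengths are in m, angles in rad, forces in N, time in s.
With the tool pointing down it reaches from about 0.4 to 0.85 m from the base axis. Payload 10.4 kg.
Tool frame: the origin (TCP) lies on the centre line of the jaws, within the pads' length; the fingertips stand 11 mm ahead of it and the grasp point (between the pads) lies 8 mm behind it (tip_reach is the distance from the TCP to the fingertips, in m); z points along the fingers, y is the line along which they close (so a half turn about z gives the same grasp; the last joint's range is limited). The gripper opens to 85 mm and grips with 20 to 120 N. Pads are 22 mm wide; open, the fingers measure 114 mm over their backs; the gripper's body (76 mm by 85 mm) begins 54 mm behind the grasp point. The pads swing forward as they close: fully open they stand 13 mm farther back than shut.
Start: joints at [-1.163, 0.332, -0.065, 1.46, 0.022, 1.35, -0.088], TCP at [0.261, 0.568, 0.242] pointing down, gripper open.
Joint ranges: [-2.6, 2.6], [-0.5, 2.12], [-1.47, 1.34], [0.16, 2.42], [-1.27, 4.41], [0.06, 2.06], [-2.6, 2.6]. Speed limits (rad/s): [2.22, 2.22, 2.79, 2.79, 3.14, 3.14, 3.14].

INTERFACE

Orientations are given as a unit quaternion [x, y, z, w].
In Python, from workcell import get_obs, camera, hand_in, tip_reach gives the robot as it stands. The module is installed in compiled form; this text tells all that it offers.
- The arm moves only by the tool move_arm, never from a script. Its argument "plan" is a list of rows, each an object with "delta_pos": the shift along the tool's x, y, z in a scale on which 1.0 is 0.75 m, a list of three; "turn": the turn, a rotation vector about the tool's x, y, z in normalised numbers (1 is 4 rad), a list of three; "fingers": the closure, from 0 (fully open) to 1 (shut). A call has 1 to 12 rows; each row is the pose to reach, as a shift and turn from the pose commanded when the call began, along the tool's axes at that moment; what a row does not reach only later rows make up. A row lasts 1/8 s, in which the tool goes at most 62.5 mm and 10.7 degrees, less where a joint would pass 70% of its speed; a pose out of reach is approached as far as the arm can. No shift or turn number may pass 1 either way. A call with a gripper value outside its range is refused whole. The fingers move at their own pace and stop on an object; "force" is the grip in N (left out, the last holds). Time passes only in rows, so rows that repeat a pose let the fingers close. It gives the time, the measured TCP pose, the force, the opening and the grip force at its end, in the units of the state.
- get_obs(): the state, without advancing time (a new reading comes with each control period).
- camera(name): name is "scene" or "top" or "wrist"; returns a dict with "color" (480x640x3 uint8, red, green, blue), "range_z" (480x640 float32, m along the optical axis (not along the pixel's ray), 0 where there is no reading), "fx", "fy", "cx", "cy" (pixels), "R" (3x3) and "t" (3): a world point X has camera coordinates R X + t; the wrist camera has in their place "tool_from_camera" (4x4, takes a point from camera to tool coordinates, whose origin is the TCP and whose axes are the flange's). Camera axes: x right, y down, z forward; pixel columns grow to the right and rows downward; lengths in m; the calibration is good to about 2 mm. A picture is of the moment at which its call begins: read the wrist's pose just before it.
- hand_in(): hands the job in; it is judged then, once.
The state is a dict: "clock": time; "joint_pos": joint angles; "joint_velocities": joint speeds; "tau": joint torques, N m; "position": TCP position; "ee_rot": TCP orientation; "ft_force": force on the tool from outside, world axes, zero at the start; "torque": the same for the moment, N m; "grip_width": opening from 0.0 (shut) to 1.0 (fully open); "grasp_force": force on a finger pad.
Only numpy, scipy, OpenCV 4.12 (cv2) and the standard library are available. Lean on these libraries where they do the work, as an engineer would, in place of code of your own. Each camera call takes 0.05 s, during which the arm holds its last target. There are 200 camera calls.

TASK

The steel pellet die has just been rinsed and stands assembled in a stack. Take it apart from the top down, one part at a time, and set each part on its own drying place before taking the next: hang the plunger by its head in the hole of the bridge-shaped stand, thread the knurled guide ring over the short post, thread the die body over the tall post, both right down onto the foot of their stand, and lay the die base flat on the ribbed rubber pad. Keep every part the way up it is now, let none tip over, and leave the other things on the table where they are.

Things in the scene. Friction and masses are not known exactly. Their poses are not given: they have to be found in the camera images.
- plunger: Plunger, top of the stack: plain steel mushroom, 62 mm tall; shaft diameter 16 mm, 48 mm long; round head diameter 36 mm, 14 mm thick. Origin: centre of the shaft's lower end, +z up, head at z 48 to 62 mm. At the start the shaft stands loosely in the 19 mm bores of ring and body, on the base's spigot; the head's underside is 8 mm above the ring. 0.16 kg.
- guide_ring: Guide ring, second in the stack: dark steel knurled ring; flange diameter 44 mm, 12 mm thick, over a spigot of diameter 31 mm, 5 mm high; bore 19 mm right through. Origin: centre of the spigot's underside, +z up, flange at z 5 to 17 mm. At the start the spigot sits loosely in the recess of the body's top and the flange rests on the body. 0.10 kg.
- die_body: Die body, third in the stack. Steel cylinder, diameter 54 mm, 38 mm high, bore 19 mm right through (recess of diameter 33 mm, 10.5 mm deep underneath; recess of diameter 34 mm, 6 mm deep on top). Origin: centre of its underside. It sits loosely over the spigot of the base. 0.45 kg.
- die_base: Die base, the bottom of the stack, standing on the table. Steel disc of diameter 65 mm, 14 mm thick, with a spigot of diameter 30 mm rising a further 10 mm from its middle (top at 24 mm). Origin: centre of its underside. 0.32 kg.
- bridge_stand: Drying place of the plunger: fixed sheet-steel bridge; square top plate 68 x 68 mm, 6 mm thick, top 60 mm above the table, on side walls at +y and -y (feet 84 mm wide in y). Hole of diameter 25 mm through the plate's middle, free below. Origin: centre of the underside, on the hole's axis. With the head resting on the plate the plunger's shaft end hangs 12 mm above the table.
- short_post: Drying place of the guide ring: fixed stand with a small round grey foot of diameter 52 mm, 12 mm high, and a thin steel post of diameter 8 mm with a domed end, its tip 42 mm above the table. Origin: centre of the foot's underside, on the post's axis. Put on, the ring's underside rests on the foot at 12 mm.
- tall_post: Drying place of the die body; like the other post stand but with a wider foot of diameter 78 mm, 12 mm high, and a post of diameter 8 mm whose tip is 85 mm above the table. Origin: centre of the foot's underside, on the post's axis. Put on, the body's underside rests on the foot at 12 mm.
- drain_pad: Drying place of the die base: fixed black square pad of ribbed rubber, 100 x 100 mm, 6 mm thick. Origin: centre of its underside.
- tweezers: Bystander, to be left alone: steel tweezers, 123 mm long, 13 mm wide, 6 mm high, lying loose among the stands. Origin: centre of the underside; they lie along their y axis.
- timer: Bystander, to be left alone: white bench timer with three round keys, 62 x 62 mm, 20 mm high, lying loose behind the stands. Origin: centre of the underside. Behind the row of stands, beyond x = 0.57 m, a tall computer tower (y -0.14 to 0.04 m) and instruments (y under -0.2 m, beyond x = 0.62 m) rise above arm height: swing the arm across in front of them.
Mind the look-alikes: they are no part of the job. Leave any purple look-alike of the tall_post alone.

How it is judged:
On the way, in this order (a step that is already met when the one before it is completed fails the run):
1. the plunger hangs by its head in the hole of the bridge stand, released (horizontal distance between plunger and bridge_stand below 0.009 m and height (world z) of plunger between 0.009 and 0.015 m and angle between plunger's own z axis and vertical below 0.12 rad and contact force between the fingers and plunger below 0.05 N), for 0.2 s.
2. then the guide ring is on the short post, down on its foot, released (horizontal distance between guide_ring and short_post below 0.009 m and height (world z) of guide_ring between 0.009 and 0.015 m and angle between guide_ring's own z axis and vertical below 0.12 rad and contact force between the fingers and guide_ring below 0.05 N), for 0.2 s.
3. then the die body is on the tall post, down on its foot, released (horizontal distance between die_body and tall_post below 0.009 m and height (world z) of die_body between 0.009 and 0.015 m and angle between die_body's own z axis and vertical below 0.12 rad and contact force between the fingers and die_body below 0.05 N), for 0.2 s.
4. then the die base lies flat on the rubber pad, released (x of die_base in the frame of drain_pad between -0.02 and 0.02 m and y of die_base in the frame of drain_pad between -0.02 and 0.02 m and height (world z) of die_base between 0.003 and 0.009 m and angle between die_base's own z axis and vertical below 0.08 rad and contact force between the fingers and die_base below 0.05 N), for 0.2 s.
At the end, for the whole second after the job is handed in: All parts at rest, the way up they began: plunger in the bridge's hole, ring on the short post, body on the tall post, each seated (height +-3 mm, axis within 9 mm, tilt under 0.12 rad); base flat on the pad, within 20 mm of its centre along each side (horizontal distance between plunger and bridge_stand below 0.009 m and height (world z) of plunger between 0.009 and 0.015 m and angle between each of plunger, guide_ring, die_body's own z axis and vertical below 0.12 rad and horizontal distance between guide_ring and short_post below 0.009 m and height (world z) of guide_ring between 0.009 and 0.015 m and horizontal distance between die_body and tall_post below 0.009 m and height (world z) of die_body between 0.009 and 0.015 m and x of die_base in the frame of drain_pad between -0.02 and 0.02 m and y of die_base in the frame of drain_pad between -0.02 and 0.02 m and height (world z) of die_base between 0.003 and 0.009 m and angle between die_base's own z axis and vertical below 0.08 rad and linear speed of each of plunger, guide_ring, die_body, die_base below 0.02 m/s); the robot touches nothing.
It fails at once if a part of the die tips over (more than 0.6 rad) (angle between any of plunger, guide_ring, die_body, die_base's own z axis and vertical above 0.6 rad).
It fails at once if the tweezers or the timer are moved more than 20 mm (distance of any of tweezers, timer from where it was at the start of the episode above 0.02 m).
It also fails if it takes over 128 s, if anything falls off the work surface, if the arm or the gripper's body presses on something with over 40 N, if the wrist force passes 120 N, or if a joint passes its speed limit or range.

## Working session

There is one attempt and no reset: what is moved stays moved. The work goes in short steps, Python scripts to look and compute and a tool call to move; the robot and the scene stay as the last step left them, time stands still between calls to the robot, and variables do not carry over. Pictures are saved under pics/ and viewed, at most 14 in all, crops included, and the job is handed in when it is done.

Besides the shell and the picture viewer there is one more tool, called after "Emit:" as name(argument=value, ...), one argument or row to a line, values as JSON. move_arm: Moves the arm, as the interface text tells. Its arguments: {"type":"object","properties":{"plan":{"type":"array","items":{"type":"object","properties":{"delta_pos":{"type":"array","items":{"type":"number"}},"turn":{"type":"array","items":{"type":"number"}},"fingers":{"type":"number"}}}},"force":{"type":"number"}},"required":["plan"]}

```bash
mkdir -p pics; python3 - <<'E'
from workcell import get_obs, camera
import cv2,numpy as np,pickle
o=get_obs();print({k:np.round(v,3).tolist() for k,v in o.items()})
for n in("scene","top"):
    c=camera(n);pickle.dump(c,open(n+'.pkl','wb'));cv2.imwrite(f'pics/{n}0.png',c['color'][:,:,::-1])
    print(n,c['fx'],c['fy'],c['cx'],c['cy'],np.round(c['R'],3).tolist(),c['t'], (-c['R'].T@c['t']))
E
```

```text
{'clock': 0.0, 'joint_pos': [-1.163, 0.333, -0.065, 1.461, 0.022, 1.35, -0.088], 'joint_velocities': [0.0, 0.0, -0.001, 0.001, -0.0, -0.0, 0.001], 'tau': [0.001, -62.546, 0.05, -39.159, 0.016, 0.01, 0.0], 'position': [0.261, 0.568, 0.242], 'ee_rot': [0.214, 0.977, -0.001, -0.0], 'ft_force': [0.198, -0.146, 0.408], 'torque': [-0.011, 0.048, -0.011], 'grasp_force': 0.0, 'grip_width': 0.997}
scene 580.943166171085 580.943166171085 325.4918047263637 239.87373871285922 [[0.82, -0.572, -0.016], [-0.242, -0.321, -0.916], [0.519, 0.755, -0.402]] [-0.39885924  0.21260616  1.09224817] [-0.18780078 -0.98439501  0.62689191]
top 619.9786215440178 619.9786215440178 310.5588886341066 239.72336327816814 [[-0.009, -1.0, 0.016], [-0.997, 0.007, -0.081], [0.08, -0.016, -0.997]] [0.05760097 0.52972547 1.7716457 ] [0.38598702 0.08261154 1.8074415 ]
```

View pics/scene0.png

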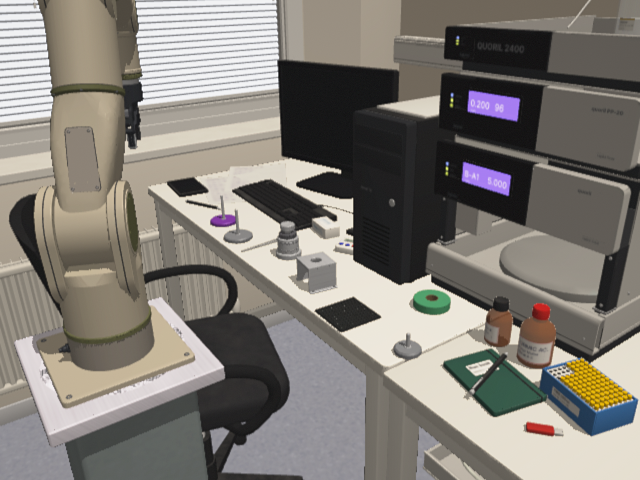

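View pics/top0.png

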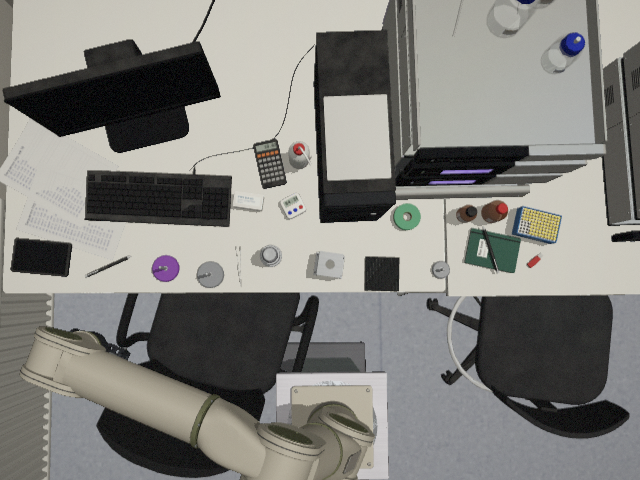

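Top view: the stack is at (266,255) and the bridge at (327,264). The ribbed pad is at (382,273), with the dark tablet at (42,257) as its look-alike. The short post is at (440,269). The grey tall post is at (209,273), with the purple look-alike at (165,268). The tweezers are at (239,265) and the timer at (292,206). In the scene view the stack is at (288,240), the bridge at (317,272) and the posts at (407,347), (238,235) and purple (223,219).

```bash
cat > h.py <<'E'
import numpy as np,cv2,pickle
from scipy.spatial.transform import Rotation as Ro
def ray(c,uv):
    d=np.array([(uv[0]-c['cx'])/c['fx'],(uv[1]-c['cy'])/c['fy'],1.]); return -c['R'].T@c['t'], c['R'].T@d
def plane(c,uv,z):
    o,d=ray(c,uv); return o+d*(z-o[2])/d[2]
def tri(rays):
    A=np.zeros((3,3));b=np.zeros(3)
    for o,d in rays:
        d=d/np.linalg.norm(d);P=np.eye(3)-np.outer(d,d);A+=P;b+=P@o
    X=np.linalg.solve(A,b); return X,[np.linalg.norm((np.eye(3)-np.outer(d/np.linalg.norm(d),d/np.linalg.norm(d)))@(X-o)) for o,d in rays]
def wrist():
    from workcell import get_obs,camera
    o=get_obs();c=camera('wrist');T=np.array(c['tool_from_camera'])
    R=Ro.from_quat(o['ee_rot']).as_matrix();Rw=R@T[:3,:3];tw=R@T[:3,3]+o['position']
    c['R']=Rw.T;c['t']=-Rw.T@tw;c['obs']=o
    return c
def todelta(o,dw):
    return Ro.from_quat(o['ee_rot']).as_matrix().T@np.array(dw)
E
python3 - <<'E'
from h import *
t=pickle.load(open('top.pkl','rb'));s=pickle.load(open('scene.pkl','rb'))
for n,uv,z in [('stack',(266,255),.1),('bridge',(327,264),.06),('pad',(382,273),.006),('short',(440,269),.012),('tall',(209,273),.012),('purple',(165,268),.01),('tweez',(239,265),.005),('timer',(292,206),.02),('green',(406,217),.02)]:
    print(n,plane(t,uv,z).round(3))
# head top ,post feet triangulated
for n,a,b in [('plunger top',(269,255),(288,226)),('bridge top',(329,264),(317,263))]: print(n,*tri([ray(t,a),ray(s,b)]))
o=plane
f=lambda c,x0,y0,x1,y1,nm,k: cv2.imwrite(nm,cv2.resize(c['color'][y0:y1,x0:x1,::-1],None,fx=k,fy=k,interpolation=cv2.INTER_CUBIC))
f(t,140,190,460,300,'pics/topc.png',2.5)
from workcell import get_obs
ob=get_obs();print(Ro.from_quat(ob['ee_rot']).as_matrix().round(3).tolist())
E
```

```text
stack [0.482 0.178 0.1  ]
bridge [0.458 0.008 0.06 ]
pad [ 0.433 -0.154  0.006]
short [ 0.443 -0.322  0.012]
tall [0.437 0.347 0.012]
purple [0.452 0.474 0.01 ]
tweez [0.459 0.261 0.005]
timer [0.629 0.106 0.02 ]
green [ 0.595 -0.225  0.02 ]
plunger top [0.48707766 0.16840684 0.08161339] [np.float64(0.004203123003619759), np.float64(0.004203123003619817)]
bridge top [0.46082584 0.0006733  0.05285329] [np.float64(0.0030483822384486277), np.float64(0.0030483822384486077)]
[[-0.909, 0.418, -0.001], [0.418, 0.909, -0.001], [-0.0, -0.001, -1.0]]
```

View pics/topc.png

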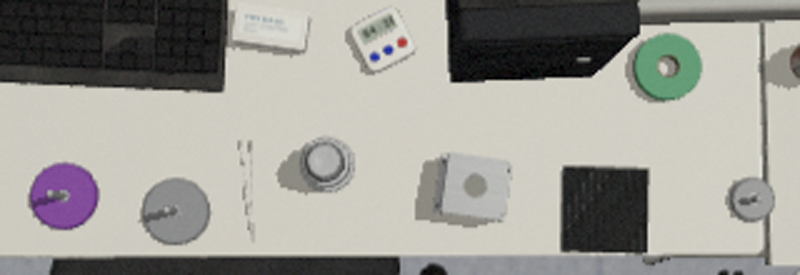

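The crop confirms the choices: grey wide foot for the tall post (not purple), small grey foot for the short post, and the stack with a mushroom top. I'm moving above the stack for wrist views.

Careful with the scale: shifts go in shares of 0.75 m and turns go in shares of 4 rad. That gives: -0.356 m / 0.75 = -0.4747, -0.274 m / 0.75 = -0.3653, -0.431 rad / 4 = -0.1078.

Emit:
move_arm(
  plan=[
    {"delta_pos": [-0.4747,-0.3653,-0.0773],"turn": [0,0,-0.1078],"fingers": 0},
    {"delta_pos": [-0.4747,-0.3653,-0.0773],"turn": [0,0,-0.1078],"fingers": 0},
    {"delta_pos": [-0.4747,-0.3653,-0.0773],"turn": [0,0,-0.1078],"fingers": 0},
    {"delta_pos": [-0.4747,-0.3653,-0.0773],"turn": [0,0,-0.1078],"fingers": 0},
    {"delta_pos": [-0.4747,-0.3653,-0.0773],"turn": [0,0,-0.1078],"fingers": 0},
    {"delta_pos": [-0.4747,-0.3653,-0.0773],"turn": [0,0,-0.1078],"fingers": 0},
    {"delta_pos": [-0.4747,-0.3653,-0.0773],"turn": [0,0,-0.1078],"fingers": 0},
    {"delta_pos": [-0.4747,-0.3653,-0.0773],"turn": [0,0,-0.1078],"fingers": 0},
    {"delta_pos": [-0.4747,-0.3653,-0.0773],"turn": [0,0,-0.1078],"fingers": 0},
    {"delta_pos": [-0.4747,-0.3653,-0.0773],"turn": [0,0,-0.1078],"fingers": 0},
  ],
)

```text
clock: 1.35
position: [0.4691, 0.1722, 0.2999]
ee_rot: [-0.001, 1.0, 0.0, -0.0]
ft_force: [-0.2, 0.1, 0.5]
grip_width: 1.0
grasp_force: 0.0
```

```bash
python3 - <<'E'
from h import *
from workcell import tip_reach
c=wrist();o=c['obs'];print(o['clock'],np.round(o['position'],4),np.round(o['ee_rot'],4),np.round(o['joint_pos'],2))
try: print('tip',tip_reach() if callable(tip_reach) else tip_reach)
except Exception as e: print(e)
print(c['fx'],c['cx'],c['cy'],np.round(c['tool_from_camera'],3).tolist())
pickle.dump(c,open('w1.pkl','wb'));cv2.imwrite('pics/w1.png',c['color'][:,:,::-1])
E
```

```text
1.35 [0.4691 0.1722 0.2999] [-1.5e-03  1.0e+00  1.0e-04 -4.0e-04] [-0.64  0.02  0.2   1.7  -0.    1.42  1.14]
tip 0.011
417.9017828244297 315.13480914525996 239.17148572925865 [[0.0, -0.951, -0.308, 0.08], [1.0, 0.0, -0.0, 0.0], [0.0, -0.308, 0.951, -0.131], [0.0, 0.0, 0.0, 1.0]]
```

View pics/w1.png

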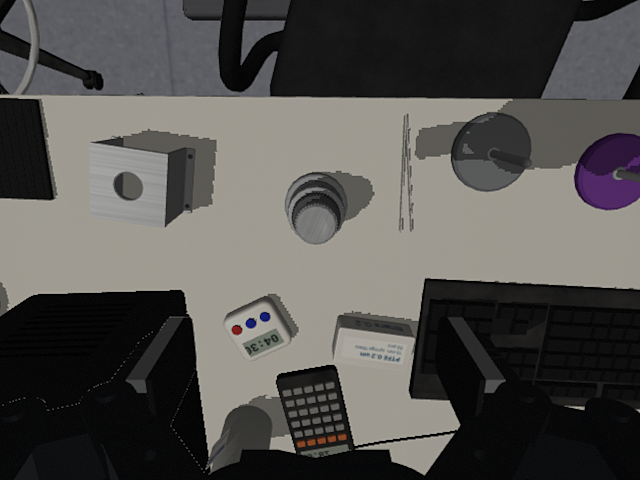

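Wrist view: the plunger head is at (317,223), the bridge hole at (128,186), the tweezers at (405,170), the grey tall post foot at (491,151) and the purple one at (612,171). I'm taking a second view from the right.

To row units: -0.3 m / 0.75 = -0.4.

Emit:
move_arm(
  plan=[
    {"delta_pos": [0,-0.4,0],"turn": [0,0,0],"fingers": 0},
    {"delta_pos": [0,-0.4,0],"turn": [0,0,0],"fingers": 0},
    {"delta_pos": [0,-0.4,0],"turn": [0,0,0],"fingers": 0},
    {"delta_pos": [0,-0.4,0],"turn": [0,0,0],"fingers": 0},
    {"delta_pos": [0,-0.4,0],"turn": [0,0,0],"fingers": 0},
    {"delta_pos": [0,-0.4,0],"turn": [0,0,0],"fingers": 0},
    {"delta_pos": [0,-0.4,0],"turn": [0,0,0],"fingers": 0},
  ],
)

```text
clock: 2.28
position: [0.4704, -0.1279, 0.3]
ee_rot: [-0.001, 1.0, 0.0, -0.0]
ft_force: [0.4, -0.5, 0.1]
grip_width: 0.999
grasp_force: 0.0
```

```bash
cat >> h.py <<'E'
def cloud(c):
    v,u=np.mgrid[:480,:640];z=c['range_z'];P=np.stack([(u-c['cx'])/c['fx']*z,(v-c['cy'])/c['fy']*z,z],-1)
    W=(P-c['t'])@c['R']; W[z==0]=np.nan; return W
def near(W,xy,r,z0,z1):
    with np.errstate(invalid='ignore'): return (np.hypot(W[...,0]-xy[0],W[...,1]-xy[1])<r)&(W[...,2]>z0)&(W[...,2]<z1)
def enc(W,m):
    p=W[m]; (c,r)=cv2.minEnclosingCircle(p[:,:2].astype(np.float32)*1000) ; return np.round(np.array(c)/1000,4),round(r/1000,4),np.median(p[:,2]).round(4),len(p)
E
python3 - <<'E'
from h import *
c2=wrist();print(c2['obs']['clock'],np.round(c2['obs']['position'],4));pickle.dump(c2,open('w2.pkl','wb'));cv2.imwrite('pics/w2.png',c2['color'][:,:,::-1])
for c in (pickle.load(open('w1.pkl','rb')),c2):
    W=cloud(c);tb=W[...,2][np.abs(W[...,2])<.01];print('table',np.median(tb),tb.std())
    for n,xy,r,a,b in [('head',(.485,.17),.05,.08,.09),('bridge',(.458,.006),.06,.055,.065),('pad',(.433,-.154),.085,.004,.009),('sfoot',(.443,-.322),.04,.009,.015),('spost',(.443,-.322),.03,.025,.05),('tfoot',(.437,.347),.05,.009,.015),('tpost',(.437,.347),.04,.04,.095)]:
        m=near(W,xy,r,a,b)
        if m.sum()>20:
            print(n,*enc(W,m),'max',W[m][:,2].max().round(4),'mean',W[m].mean(0).round(4),'rect',cv2.minAreaRect((W[m][:,:2]*1000).astype(np.float32)) if n in('bridge','pad') else '')
E
```

```text
2.275 [ 0.4704 -0.1279  0.3   ]
table -0.000786140052977008 0.0023475608278783755
head [0.4884 0.1736] 0.0187 0.0846 1364 max 0.0877 mean [0.4874 0.1734 0.0846] rect 
bridge [0.46   0.0046] 0.0479 0.059 5302 max 0.0617 mean [0.4589 0.0051 0.059 ] rect ((459.98974609375, 4.385105133056641), (69.46009063720703, 68.68324279785156), 81.57335662841797)
pad [ 0.4348 -0.1252] 0.0559 0.0053 4136 max 0.0086 mean [ 0.4365 -0.1213  0.0054] rect ((434.5595397949219, -124.54393768310547), (53.623497009277344, 100.40077209472656), 86.47303771972656)
tfoot [0.4354 0.3475] 0.039 0.011 4236 max 0.0148 mean [0.4339 0.3459 0.011 ] rect 
tpost [0.4351 0.3476] 0.0041 0.0692 272 max 0.0858 mean [0.4347 0.3458 0.0672] rect 
table -0.0008264082848640578 0.0024268619162763037
bridge [0.4598 0.004 ] 0.0476 0.059 5244 max 0.062 mean [0.4588 0.004  0.059 ] rect ((460.1591491699219, 4.635959625244141), (69.30050659179688, 68.37023162841797), 81.4948501586914)
pad [ 0.4339 -0.1493] 0.0689 0.0053 9142 max 0.0083 mean [ 0.4318 -0.1492  0.0054] rect ((433.62847900390625, -149.22178649902344), (99.55760955810547, 99.50936126708984), 87.8037338256836)
sfoot [ 0.4441 -0.3204] 0.0258 0.011 1788 max 0.015 mean [ 0.4433 -0.3194  0.011 ] rect 
spost [ 0.444  -0.3204] 0.004 0.0378 113 max 0.043 mean [ 0.4436 -0.3191  0.0358] rect
```

View pics/w2.png

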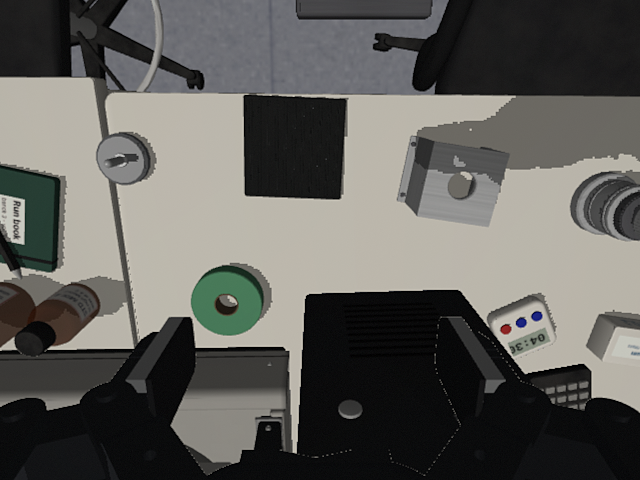

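Wrist view 2: short post at (124,158), pad at (294,147), bridge hole at (461,186), stack at (610,205). The two views agree. Next I'm going above the plunger and checking where the fingertips really are.

Emit:
move_arm(
  plan=[
    {"delta_pos": [-0.0235,0.4013,0.0667],"turn": [0,0,0],"fingers": 0.3},
    {"delta_pos": [-0.0235,0.4013,0.0667],"turn": [0,0,0],"fingers": 0.3},
    {"delta_pos": [-0.0235,0.4013,0.0667],"turn": [0,0,0],"fingers": 0.3},
    {"delta_pos": [-0.0235,0.4013,0.0667],"turn": [0,0,0],"fingers": 0.3},
    {"delta_pos": [-0.0235,0.4013,0.0667],"turn": [0,0,0],"fingers": 0.3},
    {"delta_pos": [-0.0235,0.4013,0.0667],"turn": [0,0,0],"fingers": 0.3},
    {"delta_pos": [-0.0235,0.4013,0.0667],"turn": [0,0,0],"fingers": 0.3},
    {"delta_pos": [-0.0235,0.4013,0.0667],"turn": [0,0,0],"fingers": 0.3},
  ],
)

```text
clock: 3.32
position: [0.4877, 0.1707, 0.2506]
ee_rot: [0.0, 1.0, 0.0, 0.0]
ft_force: [1.0, -0.4, -0.3]
grip_width: 0.695
grasp_force: 0.0
```

```bash
cat >> h.py <<'E'
def fing(c):
    W=cloud(c);o=c['obs'];L=(W-o['position'])@Ro.from_quat(o['ee_rot']).as_matrix()
    out=[]
    for s in(-1,1):
        m=(np.abs(L[...,0])<.02)&(L[...,1]*s>.003)&(L[...,1]*s<.06)&(np.abs(L[...,2])<.04);p=L[m]
        out.append((np.percentile(p[:,2],[50,99,100]).round(4),np.percentile(p[:,1]*s,[0,5,50]).round(4),len(p)) if len(p) else None)
    return out
E
python3 - <<'E'
from h import *
print(fing(pickle.load(open('w2.pkl','rb'))))
c=wrist();print(c['obs']['clock'],np.round(c['obs']['position'],4),c['obs']['grip_width']);print(fing(c))
W=cloud(c)
for n,r,a,b in [('head',.03,.08,.09),('ring',.03,.06,.067),('body',.035,.049,.055),('base',.04,.011,.017)]:
    m=near(W,(.488,.1735),r,a,b); print(n,*enc(W,m),W[m].mean(0).round(4))
E
```

```text
[(array([-0.0247, -0.0024, -0.0008]), array([0.0416, 0.0421, 0.0426]), 5156), (array([-0.0246, -0.0026, -0.0008]), array([0.0423, 0.0428, 0.0434]), 5131)]
3.325 [0.4877 0.1707 0.2506] 0.6948616852746048
[(array([-0.0222,  0.005 ,  0.0082]), array([0.0291, 0.0293, 0.0319]), 5055), (array([-0.0222,  0.0049,  0.0076]), array([0.0299, 0.0301, 0.0327]), 5065)]
head [0.4883 0.1733] 0.0185 0.0847 1869 [0.4873 0.1732 0.0846]
ring [0.4882 0.1734] 0.0225 0.0628 617 [0.4767 0.173  0.0626]
body [0.4882 0.1734] 0.0269 0.0509 702 [0.4768 0.1731 0.051 ]
base [0.4879 0.1732] 0.0323 0.0129 707 [0.4702 0.1729 0.0129]
```

To row units: 0.135 m / 0.75 = 0.18, 0.12 m / 0.75 = 0.16.

Emit:
move_arm(
  plan=[
    {"delta_pos": [0,0,0.08],"turn": [0,0,0],"fingers": 0.45},
    {"delta_pos": [0,0,0.16],"turn": [0,0,0],"fingers": 0.45},
    {"delta_pos": [0,0,0.18],"turn": [0,0,0],"fingers": 0.45},
    {"delta_pos": [0,0,0.18],"turn": [0,0,0],"fingers": 0.45},
    {"delta_pos": [0,0,0.18],"turn": [0,0,0],"fingers": 0.45},
  ],
)

```text
clock: 4.0
position: [0.4892, 0.1718, 0.1178]
ee_rot: [0.0, 1.0, 0.001, 0.002]
ft_force: [0.6, 0.2, -0.2]
grip_width: 0.547
grasp_force: 0.0
```

```bash
python3 - <<'E'
from h import *
c=wrist();print(c['obs']['clock'],np.round(c['obs']['position'],4),c['obs']['grip_width']);print(fing(c))
W=cloud(c);m=near(W,(.488,.1735),.03,.08,.09); print(*enc(W,m),W[m].mean(0).round(4))
E
```

```text
4.0 [0.4892 0.1718 0.1178] 0.5474086000708089
[(array([-0.0151,  0.0369,  0.04  ]), array([0.0031, 0.005 , 0.0242]), 7133), (array([-0.0126,  0.0371,  0.0399]), array([0.0031, 0.005 , 0.0244]), 7610)]
[0.4882 0.1732] 0.0187 0.0846 5157 [0.4866 0.1731 0.0845]
```

To row units: 0.033 m / 0.75 = 0.044, 0.0014 m / 0.75 = 0.0019.

Emit:
move_arm(
  plan=[
    {"delta_pos": [0.0013,0.0019,0.0267],"turn": [0,0,0],"fingers": 0.45},
    {"delta_pos": [0.0013,0.0019,0.044],"turn": [0,0,0],"fingers": 0.45},
    {"delta_pos": [0.0013,0.0019,0.044],"turn": [0,0,0],"fingers": 0.45},
    {"delta_pos": [0.0013,0.0019,0.044],"turn": [0,0,0],"fingers": 0.75},
    {"delta_pos": [0.0013,0.0019,0.044],"turn": [0,0,0],"fingers": 0.75},
    {"delta_pos": [0.0013,0.0019,0.044],"turn": [0,0,0],"fingers": 0.75},
    {"delta_pos": [0.0013,0.0019,0.044],"turn": [0,0,0],"fingers": 0.75},
  ],
  force=50,
)

```text
clock: 4.92
position: [0.4874, 0.1728, 0.0833]
ee_rot: [-0.0, 1.0, 0.0, 0.001]
ft_force: [-0.2, 0.3, 6.4]
grip_width: 0.397
grasp_force: 50.5
```

```bash
python3 - <<'E'
from h import *
c=wrist();print(c['obs']['clock'],np.round(c['obs']['position'],4),c['obs']['grip_width'],c['obs']['grasp_force'],c['obs']['ft_force'])
W=cloud(c);m=near(W,(.488,.1735),.03,.08,.09); print(*enc(W,m),W[m].mean(0).round(4))
E
```

```text
4.925 [0.4874 0.1728 0.0833] 0.397143627004722 50.4660244344268 [-0.23081616  0.30983673  6.35867269]
[0.4799 0.1735] 0.0289 0.0846 8436 [0.4855 0.1733 0.0846]
```

To row units: -0.1683 m / 0.75 = -0.2244, 0.0274 m / 0.75 = 0.0365.

Emit:
move_arm(
  plan=[
    {"delta_pos": [0,0,-0.0267],"turn": [0,0,0],"fingers": 0.75},
    {"delta_pos": [0,0,-0.08],"turn": [0,0,0],"fingers": 0.75},
    {"delta_pos": [0,0,-0.1333],"turn": [0,0,0],"fingers": 0.75},
    {"delta_pos": [0.012,-0.0733,-0.1333],"turn": [0,0,0],"fingers": 0.75},
    {"delta_pos": [0.024,-0.1467,-0.1333],"turn": [0,0,0],"fingers": 0.75},
    {"delta_pos": [0.0365,-0.2244,-0.1333],"turn": [0,0,0],"fingers": 0.75},
    {"delta_pos": [0.0365,-0.2244,-0.1333],"turn": [0,0,0],"fingers": 0.75},
    {"delta_pos": [0.0365,-0.2244,-0.1333],"turn": [0,0,0],"fingers": 0.75},
    {"delta_pos": [0.0365,-0.2244,-0.1333],"turn": [0,0,0],"fingers": 0.75},
  ],
)

```text
clock: 6.1
position: [0.4593, 0.0055, 0.1822]
ee_rot: [-0.001, 1.0, 0.0, -0.0]
ft_force: [0.4, 1.1, -1.1]
grip_width: 0.396
grasp_force: 50.3
```

```bash
python3 - <<'E'
from h import *
c=wrist();o=c['obs'];p=o['position'];print(o['clock'],np.round(p,4),o['ee_rot'],o['grip_width'],o['grasp_force'])
W=cloud(c);L=(W-p)@Ro.from_quat(o['ee_rot']).as_matrix()
m=(np.abs(L[...,1])<.0165)&(np.abs(L[...,0])<.022)&(L[...,2]>-.01)&(L[...,2]<.01);q=L[m]
print(np.percentile(q,[1,50,99],axis=0).round(4),len(q))
m=(np.abs(L[...,1])<.012)&(np.abs(L[...,0])<.022)&(L[...,2]>.03)&(L[...,2]<.06)
print('shaft',np.percentile(L[m],[1,50,99],axis=0).round(4),m.sum())
m=near(W,(.46,.0045),.06,.055,.065);print('bridge',*enc(W,m))
cv2.imwrite('pics/w3.png',c['color'][:,:,::-1])
E
```

```text
6.1 [0.4593 0.0055 0.1822] [-1.03743654e-03  9.99999453e-01  5.39120087e-05 -1.18657652e-04] 0.395753718516742 50.34200690389184
[[-0.0167 -0.0164 -0.0055]
 [ 0.0025 -0.0001 -0.0012]
 [ 0.017   0.0159  0.0091]] 8044
shaft [[ 0.0001 -0.0071  0.034 ]
 [ 0.0058  0.0006  0.0469]
 [ 0.0071  0.0081  0.0598]] 653
bridge [0.4598 0.0045] 0.0479 0.059 9190
```

View pics/w3.png

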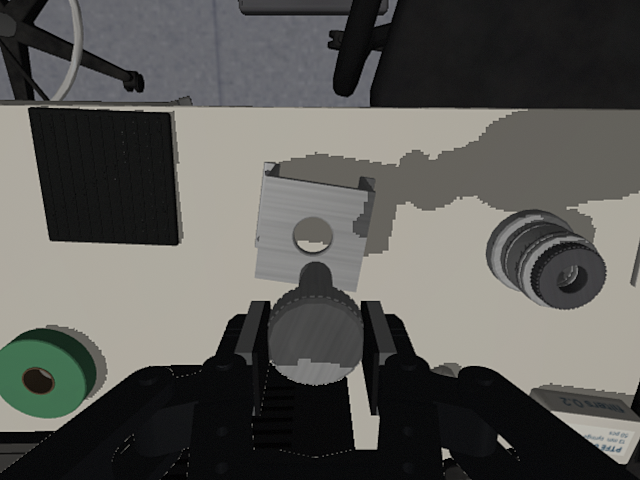

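The plunger is held upright and centred at (315,330), with the bridge hole ahead at (313,235). I'm lowering it.

To row units: 0.108 m / 0.75 = 0.144, -0.0005 m / 0.75 = -0.0007.

Emit:
move_arm(
  plan=[
    {"delta_pos": [-0.0007,-0.0011,0.04],"turn": [0,0,0],"fingers": 0.75},
    {"delta_pos": [-0.0007,-0.0011,0.06],"turn": [0,0,0],"fingers": 0.75},
    {"delta_pos": [-0.0007,-0.0011,0.06],"turn": [0,0,0],"fingers": 0.75},
    {"delta_pos": [-0.0007,-0.0011,0.0867],"turn": [0,0,0],"fingers": 0.75},
    {"delta_pos": [-0.0007,-0.0011,0.1133],"turn": [0,0,0],"fingers": 0.75},
    {"delta_pos": [-0.0007,-0.0011,0.1333],"turn": [0,0,0],"fingers": 0.75},
    {"delta_pos": [-0.0007,-0.0011,0.144],"turn": [0,0,0],"fingers": 0.75},
    {"delta_pos": [-0.0007,-0.0011,0.144],"turn": [0,0,0],"fingers": 0.75},
    {"delta_pos": [-0.0007,-0.0011,0.144],"turn": [0,0,0],"fingers": 0.75},
  ],
)

```text
clock: 7.28
position: [0.4602, 0.0037, 0.0749]
ee_rot: [-0.0, 1.0, 0.0, 0.0]
ft_force: [-0.6, 0.6, -1.5]
grip_width: 0.394
grasp_force: 50.3
```

To row units: -0.13 m / 0.75 = -0.1733, -0.08 m / 0.75 = -0.1067.

Emit:
move_arm(
  plan=[
    {"delta_pos": [0,0,0.0013],"turn": [0,0,0],"fingers": 0.75},
    {"delta_pos": [0,0,0.0013],"turn": [0,0,0],"fingers": 0.48},
    {"delta_pos": [0,0,0.0013],"turn": [0,0,0],"fingers": 0.45},
    {"delta_pos": [0,0,0.0013],"turn": [0,0,0],"fingers": 0.45},
    {"delta_pos": [0,0,0.0013],"turn": [0,0,0],"fingers": 0.45},
    {"delta_pos": [0,0,-0.04],"turn": [0,0,0],"fingers": 0.4},
    {"delta_pos": [0,0,-0.1067],"turn": [0,0,0],"fingers": 0.4},
    {"delta_pos": [0,0,-0.1733],"turn": [0,0,0],"fingers": 0.3},
    {"delta_pos": [0,0,-0.1733],"turn": [0,0,0],"fingers": 0.3},
    {"delta_pos": [0,0,-0.1733],"turn": [0,0,0],"fingers": 0.3},
  ],
)

```text
clock: 8.52
position: [0.4595, 0.0036, 0.2037]
ee_rot: [-0.0, 1.0, 0.0, -0.0]
ft_force: [0.0, -0.7, -0.5]
grip_width: 0.699
grasp_force: 0.0
```

```bash
python3 - <<'E'
from h import *
c=wrist();o=c['obs'];p=o['position'];print(o['clock'],np.round(p,4),o['grip_width'],o['grasp_force'])
W=cloud(c)
m=near(W,(.46,.0045),.03,.066,.085);print('head',*enc(W,m),np.percentile(W[m][:,2],[5,95]))
m=near(W,(.488,.1735),.035,.06,.067);print('ring',*enc(W,m))
m=near(W,(.488,.1735),.035,.049,.055);print('body',*enc(W,m))
E
```

```text
8.525 [0.4595 0.0036 0.2037] 0.6989356568129269 0.0
head [0.4613 0.0044] 0.0186 0.0726 2352 [0.07060163 0.07389121]
ring [0.4876 0.173 ] 0.0233 0.0628 2567
body [0.4879 0.1726] 0.0268 0.051 1110
```

The plunger is seated (head top about 74 mm after the 1 mm depth bias). Next is the ring.

To row units: 0.1695 m / 0.75 = 0.226, -0.0285 m / 0.75 = -0.038.

Emit:
move_arm(
  plan=[
    {"delta_pos": [-0.038,0.226,0],"turn": [0,0,0],"fingers": 0.35},
    {"delta_pos": [-0.038,0.226,0],"turn": [0,0,0],"fingers": 0.35},
    {"delta_pos": [-0.038,0.226,0],"turn": [0,0,0],"fingers": 0.35},
    {"delta_pos": [-0.038,0.226,0.0667],"turn": [0,0,0],"fingers": 0.35},
    {"delta_pos": [-0.038,0.226,0.1333],"turn": [0,0,0],"fingers": 0.35},
    {"delta_pos": [-0.038,0.226,0.1333],"turn": [0,0,0],"fingers": 0.35},
    {"delta_pos": [-0.038,0.226,0.1333],"turn": [0,0,0],"fingers": 0.35},
  ],
)

```text
clock: 9.45
position: [0.4888, 0.1731, 0.1054]
ee_rot: [0.0, 1.0, 0.0, 0.0]
ft_force: [0.7, 0.6, 0.2]
grip_width: 0.649
grasp_force: 0.0
```

```bash
python3 - <<'E'
from h import *
c=wrist();o=c['obs'];p=o['position'];print(o['clock'],np.round(p,4),o['grip_width'],o['grasp_force'])
W=cloud(c)
m=near(W,(.488,.1735),.035,.06,.067);print('ring',*enc(W,m))
m=near(W,(.488,.1735),.035,.049,.055);print('body',*enc(W,m))
E
```

```text
9.45 [0.4888 0.1731 0.1054] 0.6490662070004168 0.0
ring [0.4878 0.1729] 0.0229 0.0628 5776
body [0.4878 0.1732] 0.0268 0.0508 2031
```

To row units: 0.039 m / 0.75 = 0.052, 0.025 m / 0.75 = 0.0333.

Emit:
move_arm(
  plan=[
    {"delta_pos": [0.0007,0,0.0333],"turn": [0,0,0],"fingers": 0.35},
    {"delta_pos": [0.0007,0,0.052],"turn": [0,0,0],"fingers": 0.35},
    {"delta_pos": [0.0007,0,0.052],"turn": [0,0,0],"fingers": 0.35},
    {"delta_pos": [0.0007,0,0.052],"turn": [0,0,0],"fingers": 0.7},
    {"delta_pos": [0.0007,0,0.052],"turn": [0,0,0],"fingers": 0.7},
    {"delta_pos": [0.0007,0,0.052],"turn": [0,0,0],"fingers": 0.7},
    {"delta_pos": [0.0007,0,0.052],"turn": [0,0,0],"fingers": 0.7},
  ],
)

```text
clock: 10.38
position: [0.4883, 0.1733, 0.0668]
ee_rot: [0.0, 1.0, 0.0, 0.001]
ft_force: [-3.1, -1.6, 6.1]
grip_width: 0.481
grasp_force: 49.6
```

To row units: -0.4933 m / 0.75 = -0.6577, -0.11 m / 0.75 = -0.1467.

Emit:
move_arm(
  plan=[
    {"delta_pos": [0,0,-0.02],"turn": [0,0,0],"fingers": 0.7},
    {"delta_pos": [0,0,-0.0667],"turn": [0,0,0],"fingers": 0.7},
    {"delta_pos": [0.0067,-0.0267,-0.1333],"turn": [0,0,0],"fingers": 0.7},
    {"delta_pos": [0.04,-0.1067,-0.1467],"turn": [0,0,0],"fingers": 0.7},
    {"delta_pos": [0.0587,-0.18,-0.1467],"turn": [0,0,0],"fingers": 0.7},
    {"delta_pos": [0.0591,-0.2533,-0.1467],"turn": [0,0,0],"fingers": 0.7},
    {"delta_pos": [0.0591,-0.3333,-0.1467],"turn": [0,0,0],"fingers": 0.7},
    {"delta_pos": [0.0591,-0.4133,-0.1467],"turn": [0,0,0],"fingers": 0.7},
    {"delta_pos": [0.0591,-0.4933,-0.1467],"turn": [0,0,0],"fingers": 0.7},
    {"delta_pos": [0.0591,-0.5733,-0.1467],"turn": [0,0,0],"fingers": 0.7},
    {"delta_pos": [0.0591,-0.6333,-0.1467],"turn": [0,0,0],"fingers": 0.7},
    {"delta_pos": [0.0591,-0.6577,-0.1467],"turn": [0,0,0],"fingers": 0.7},
  ],
  force=60,
)

```text
clock: 11.88
position: [0.4429, -0.3233, 0.1767]
ee_rot: [0.002, 1.0, -0.001, 0.001]
ft_force: [-0.4, 1.2, -0.7]
grip_width: 0.473
grasp_force: 60.8
```

To row units: 0.02 m / 0.75 = 0.0267.

Emit:
move_arm(
  plan=[
    {"delta_pos": [0,0,0.0267],"turn": [0,0,0],"fingers": 0.7},
    {"delta_pos": [0,0,0.0267],"turn": [0,0,0],"fingers": 0.7},
    {"delta_pos": [0,0,0.0267],"turn": [0,0,0],"fingers": 0.7},
  ],
)

```text
clock: 12.25
position: [0.444, -0.3201, 0.1564]
ee_rot: [-0.0, 1.0, 0.0, 0.001]
ft_force: [0.8, 0.7, -0.9]
grip_width: 0.47
grasp_force: 60.8
```

```bash
python3 - <<'E'
from h import *
c=wrist();o=c['obs'];p=o['position'];print(o['clock'],np.round(p,4),o['ee_rot'].round(4),o['grip_width'],o['grasp_force'],o['joint_pos'].round(2))
W=cloud(c);L=(W-p)@Ro.from_quat(o['ee_rot']).as_matrix()
m=(np.abs(L[...,1])<.02)&(np.abs(L[...,0])<.026)&(L[...,2]>-.005)&(L[...,2]<.012);q=L[m]
print(np.percentile(q,[1,50,99],axis=0).round(4),len(q))
top=m&(L[...,2]<.004);q=L[top];print('tilt',np.linalg.lstsq(np.c_[q[:,:2],np.ones(len(q))],q[:,2],rcond=None)[0].round(3))
m=near(W,(.444,-.32),.04,.009,.015);print('sfoot',*enc(W,m));m=near(W,(.444,-.32),.02,.025,.05);print('spost',*enc(W,m))
cv2.imwrite('pics/w4.png',c['color'][:,:,::-1])
E
```

```text
12.25 [ 0.444  -0.3201  0.1564] [-4.e-04  1.e+00  0.e+00  6.e-04] 0.4704760601911207 60.83363162353635 [-0.06  0.26  0.7   1.81 -0.19  1.13  2.27]
[[-0.0194 -0.0199 -0.001 ]
 [ 0.0036 -0.0005  0.0043]
 [ 0.0227  0.0194  0.0115]] 9351
tilt [0.002 0.035 0.003]
sfoot [ 0.4438 -0.321 ] 0.0256 0.011 3614
spost [ 0.4436 -0.3211] 0.004 0.0388 188
```

View pics/w4.png

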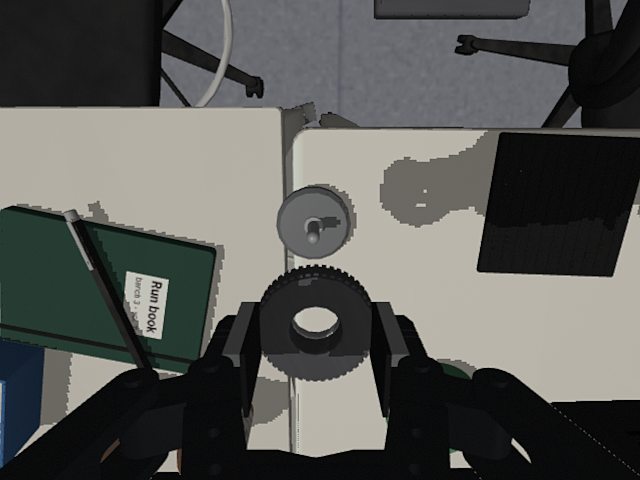

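The ring is held level at (316,323), with the short post tip at (313,225). I'm threading it on.

To row units: 0.121 m / 0.75 = 0.1613, 0.0003 m / 0.75 = 0.0004.

Emit:
move_arm(
  plan=[
    {"delta_pos": [0.0004,-0.0009,0.0667],"turn": [0,0,0],"fingers": 0.7},
    {"delta_pos": [0.0004,-0.0009,0.1067],"turn": [0,0,0],"fingers": 0.7},
    {"delta_pos": [0.0004,-0.0009,0.1067],"turn": [0,0,0],"fingers": 0.7},
    {"delta_pos": [0.0004,-0.0009,0.1333],"turn": [0,0,0],"fingers": 0.7},
    {"delta_pos": [0.0004,-0.0009,0.1533],"turn": [0,0,0],"fingers": 0.7},
    {"delta_pos": [0.0004,-0.0009,0.1613],"turn": [0,0,0],"fingers": 0.7},
    {"delta_pos": [0.0004,-0.0009,0.1613],"turn": [0,0,0],"fingers": 0.7},
    {"delta_pos": [0.0004,-0.0009,0.1613],"turn": [0,0,0],"fingers": 0.7},
  ],
)

```text
clock: 13.3
position: [0.4436, -0.3211, 0.0349]
ee_rot: [-0.0, 1.0, -0.0, 0.0]
ft_force: [-0.3, 0.4, -0.5]
grip_width: 0.475
grasp_force: 60.9
```

To row units: -0.16 m / 0.75 = -0.2133, -0.13 m / 0.75 = -0.1733.

Emit:
move_arm(
  plan=[
    {"delta_pos": [0,0,0.0013],"turn": [0,0,0],"fingers": 0.45},
    {"delta_pos": [0,0,0.0013],"turn": [0,0,0],"fingers": 0.35},
    {"delta_pos": [0,0,0.0013],"turn": [0,0,0],"fingers": 0.35},
    {"delta_pos": [0,0,0.0013],"turn": [0,0,0],"fingers": 0.35},
    {"delta_pos": [0,0,-0.04],"turn": [0,0,0],"fingers": 0.3},
    {"delta_pos": [0,0,-0.1067],"turn": [0,0,0],"fingers": 0.3},
    {"delta_pos": [0,0,-0.1733],"turn": [0,0,0],"fingers": 0.3},
    {"delta_pos": [0,0,-0.2133],"turn": [0,0,0],"fingers": 0.3},
    {"delta_pos": [0,0,-0.2133],"turn": [0,0,0],"fingers": 0.3},
    {"delta_pos": [0,0,-0.2133],"turn": [0,0,0],"fingers": 0.3},
  ],
)

```text
clock: 14.55
position: [0.443, -0.3206, 0.1936]
ee_rot: [-0.0, 1.0, 0.0, -0.0]
ft_force: [-0.2, 0.4, 0.4]
grip_width: 0.703
grasp_force: 0.0
```

```bash
python3 - <<'E'
from h import *
c=wrist();o=c['obs'];p=o['position'];print(o['clock'],np.round(p,4),o['grip_width'],o['grasp_force'])
W=cloud(c);m=near(W,(.444,-.32),.03,.022,.034);print('ring',*enc(W,m),np.percentile(W[m][:,2],[5,50,95]))
E
```

```text
14.55 [ 0.443  -0.3206  0.1936] 0.7032384708407757 0.0
ring [ 0.4432 -0.3203] 0.0228 0.0278 2419 [0.02548371 0.02781725 0.02913232]
```

The ring is seated (flange top 29 mm). Back to the body.

Emit:
move_arm(
  plan=[
    {"delta_pos": [0,0.08,0],"turn": [0,0,0],"fingers": 0.15},
    {"delta_pos": [0,0.16,0],"turn": [0,0,0],"fingers": 0.15},
    {"delta_pos": [0,0.24,0],"turn": [0,0,0],"fingers": 0.15},
    {"delta_pos": [0,0.32,0],"turn": [0,0,0],"fingers": 0.15},
    {"delta_pos": [-0.0133,0.4,0],"turn": [0,0,0],"fingers": 0.15},
    {"delta_pos": [-0.0267,0.48,0],"turn": [0,0,0],"fingers": 0.15},
    {"delta_pos": [-0.04,0.5467,0],"turn": [0,0,0],"fingers": 0.15},
    {"delta_pos": [-0.0533,0.6133,0],"turn": [0,0,0],"fingers": 0.15},
    {"delta_pos": [-0.06,0.658,0.04],"turn": [0,0,0],"fingers": 0.15},
    {"delta_pos": [-0.06,0.658,0.1],"turn": [0,0,0],"fingers": 0.15},
    {"delta_pos": [-0.06,0.658,0.1],"turn": [0,0,0],"fingers": 0.15},
    {"delta_pos": [-0.06,0.658,0.1],"turn": [0,0,0],"fingers": 0.15},
  ],
)

```text
clock: 16.1
position: [0.4886, 0.1721, 0.1203]
ee_rot: [0.0, 1.0, 0.0, 0.0]
ft_force: [-0.1, 0.1, 1.0]
grip_width: 0.848
grasp_force: 0.0
```

```bash
python3 - <<'E'
from h import *
c=wrist();o=c['obs'];p=o['position'];print(o['clock'],np.round(p,4),o['grip_width'],o['grasp_force'],o['joint_pos'].round(2))
W=cloud(c)
m=near(W,(.488,.1735),.035,.049,.055);print('body',*enc(W,m))
m=near(W,(.488,.1735),.035,.011,.017);print('base',*enc(W,m))
E
```

```text
16.1 [0.4886 0.1721 0.1203] 0.8479457058808315 0.0 [-0.67  0.2   0.27  1.9  -0.06  1.04  1.2 ]
body [0.488  0.1732] 0.0269 0.0509 4705
base [0.4879 0.1732] 0.0324 0.0129 1583
```

To row units: 0.081 m / 0.75 = 0.108, 0.07 m / 0.75 = 0.0933.

Emit:
move_arm(
  plan=[
    {"delta_pos": [0.0005,0.0011,0.0533],"turn": [0,0,0],"fingers": 0.15},
    {"delta_pos": [0.0005,0.0011,0.0933],"turn": [0,0,0],"fingers": 0.15},
    {"delta_pos": [0.0005,0.0011,0.108],"turn": [0,0,0],"fingers": 0.15},
    {"delta_pos": [0.0005,0.0011,0.108],"turn": [0,0,0],"fingers": 0.15},
    {"delta_pos": [0.0005,0.0011,0.108],"turn": [0,0,0],"fingers": 0.6},
    {"delta_pos": [0.0005,0.0011,0.108],"turn": [0,0,0],"fingers": 0.6},
    {"delta_pos": [0.0005,0.0011,0.108],"turn": [0,0,0],"fingers": 0.6},
    {"delta_pos": [0.0005,0.0011,0.108],"turn": [0,0,0],"fingers": 0.6},
    {"delta_pos": [0.0005,0.0011,0.108],"turn": [0,0,0],"fingers": 0.6},
  ],
  force=80,
)

```text
clock: 17.27
position: [0.4889, 0.1737, 0.0403]
ee_rot: [-0.0, 1.0, 0.001, 0.001]
ft_force: [-2.0, -3.1, 9.3]
grip_width: 0.593
grasp_force: 83.2
```

To row units: 0.1738 m / 0.75 = 0.2317, 0.054 m / 0.75 = 0.072.

Emit:
move_arm(
  plan=[
    {"delta_pos": [0,0,-0.02],"turn": [0,0,0],"fingers": 0.6},
    {"delta_pos": [0,0,-0.0667],"turn": [0,0,0],"fingers": 0.6},
    {"delta_pos": [0,0,-0.1333],"turn": [0,0,0],"fingers": 0.6},
    {"delta_pos": [0.0133,0.04,-0.1733],"turn": [0,0,0],"fingers": 0.6},
    {"delta_pos": [0.04,0.1067,-0.1733],"turn": [0,0,0],"fingers": 0.6},
    {"delta_pos": [0.06,0.1733,-0.1733],"turn": [0,0,0],"fingers": 0.6},
    {"delta_pos": [0.072,0.22,-0.1733],"turn": [0,0,0],"fingers": 0.6},
    {"delta_pos": [0.072,0.2317,-0.1733],"turn": [0,0,0],"fingers": 0.6},
    {"delta_pos": [0.072,0.2317,-0.1733],"turn": [0,0,0],"fingers": 0.6},
    {"delta_pos": [0.072,0.2317,-0.1733],"turn": [0,0,0],"fingers": 0.6},
  ],
)

```text
clock: 18.52
position: [0.4344, 0.3457, 0.1686]
ee_rot: [0.001, 1.0, -0.0, 0.0]
ft_force: [0.9, -0.4, -3.8]
grip_width: 0.597
grasp_force: 84.8
```

```bash
python3 - <<'E'
from h import *
c=wrist();o=c['obs'];p=o['position'];print(o['clock'],np.round(p,4),o['ee_rot'].round(4),o['grip_width'],o['grasp_force'],o['joint_pos'].round(2))
W=cloud(c);L=(W-p)@Ro.from_quat(o['ee_rot']).as_matrix()
m=(np.abs(L[...,1])<.0255)&(np.abs(L[...,0])<.03)&(L[...,2]>-.018)&(L[...,2]<-.004);q=L[m]
print(*enc(L,m),np.percentile(q,[1,50,99],axis=0).round(4))
print('tilt',np.linalg.lstsq(np.c_[q[:,:2],np.ones(len(q))],q[:,2],rcond=None)[0].round(3))
m=near(W,(.435,.3475),.05,.009,.015);print('foot',*enc(W,m));m=near(W,(.435,.3475),.02,.03,.09);print('post',*enc(W,m),W[m][:,2].max())
cv2.imwrite('pics/w5.png',c['color'][:,:,::-1])
E
```

```text
18.525 [0.4344 0.3457 0.1686] [ 9.e-04  1.e+00 -2.e-04  2.e-04] 0.5974826124632057 84.77746551856399 [-0.89  0.23  0.15  1.75 -0.04  1.16  0.85]
[0.001  0.0001] 0.0279 -0.0101 15425 [[-0.0237 -0.0251 -0.0145]
 [ 0.0017 -0.0005 -0.0101]
 [ 0.0268  0.0244 -0.0041]]
tilt [-0.016  0.014 -0.009]
foot [0.4347 0.3483] 0.0385 0.011 6672
post [0.4343 0.3483] 0.0038 0.0513 225 0.07031184034597103
```

View pics/w5.png

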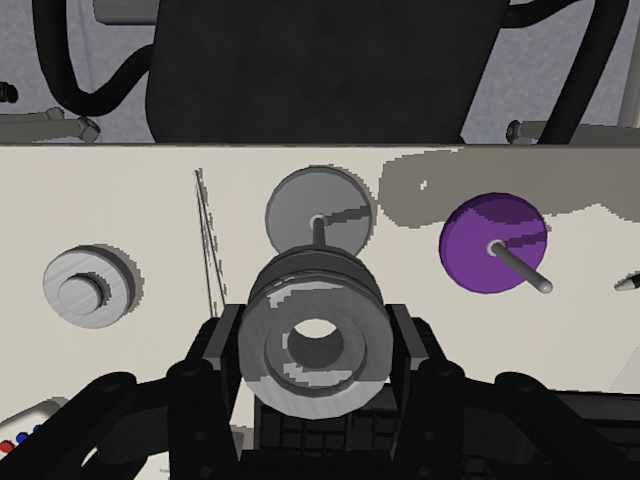

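The body is held level at (316,345). The grey post is straight ahead, base at (318,218), the purple post is at (495,245), and the base remains at (88,287). I'm lowering to just above the tip, then on.

To row units: 0.045 m / 0.75 = 0.06, 0.001 m / 0.75 = 0.0013.

Emit:
move_arm(
  plan=[
    {"delta_pos": [-0.0005,0.0013,0.04],"turn": [0,0,0],"fingers": 0.6},
    {"delta_pos": [-0.0005,0.0013,0.06],"turn": [0,0,0],"fingers": 0.6},
    {"delta_pos": [-0.0005,0.0013,0.06],"turn": [0,0,0],"fingers": 0.6},
    {"delta_pos": [-0.0005,0.0013,0.06],"turn": [0,0,0],"fingers": 0.6},
  ],
)

```text
clock: 19.08
position: [0.4346, 0.3483, 0.1242]
ee_rot: [0.0, 1.0, 0.0, 0.0]
ft_force: [-0.7, -0.3, -3.9]
grip_width: 0.594
grasp_force: 84.7
```

To row units: 0.084 m / 0.75 = 0.112, 0.078 m / 0.75 = 0.104.

Emit:
move_arm(
  plan=[
    {"delta_pos": [0,0,0.0267],"turn": [0,0,0],"fingers": 0.6},
    {"delta_pos": [0,0,0.06],"turn": [0,0,0],"fingers": 0.6},
    {"delta_pos": [0,0,0.0867],"turn": [0,0,0],"fingers": 0.6},
    {"delta_pos": [0,0,0.104],"turn": [0,0,0],"fingers": 0.6},
    {"delta_pos": [0,0,0.112],"turn": [0,0,0],"fingers": 0.6},
    {"delta_pos": [0,0,0.112],"turn": [0,0,0],"fingers": 0.6},
    {"delta_pos": [0,0,0.112],"turn": [0,0,0],"fingers": 0.6},
  ],
)

```text
clock: 19.95
position: [0.4345, 0.3486, 0.0401]
ee_rot: [-0.0, 1.0, 0.0, 0.0]
ft_force: [0.4, -0.0, -2.8]
grip_width: 0.595
grasp_force: 84.9
```

To row units: -0.16 m / 0.75 = -0.2133, -0.13 m / 0.75 = -0.1733.

Emit:
move_arm(
  plan=[
    {"delta_pos": [0,0,0.0013],"turn": [0,0,0],"fingers": 0.3},
    {"delta_pos": [0,0,0.0013],"turn": [0,0,0],"fingers": 0.15},
    {"delta_pos": [0,0,0.0013],"turn": [0,0,0],"fingers": 0.15},
    {"delta_pos": [0,0,0.0013],"turn": [0,0,0],"fingers": 0.15},
    {"delta_pos": [0,0,-0.04],"turn": [0,0,0],"fingers": 0.15},
    {"delta_pos": [0,0,-0.1067],"turn": [0,0,0],"fingers": 0.15},
    {"delta_pos": [0,0,-0.1733],"turn": [0,0,0],"fingers": 0.15},
    {"delta_pos": [0,0,-0.2133],"turn": [0,0,0],"fingers": 0.05},
    {"delta_pos": [0,0,-0.2133],"turn": [0,0,0],"fingers": 0.05},
  ],
)

```text
clock: 21.08
position: [0.4351, 0.349, 0.202]
ee_rot: [-0.0, 1.0, 0.002, 0.002]
ft_force: [0.4, 0.0, -1.0]
grip_width: 0.955
grasp_force: 0.0
```

```bash
python3 - <<'E'
from h import *
c=wrist();o=c['obs'];p=o['position'];print(o['clock'],np.round(p,4),o['grip_width'],o['grasp_force'])
W=cloud(c);m=near(W,(.4347,.348),.035,.044,.056);print('body',*enc(W,m),np.percentile(W[m][:,2],[5,50,95]))
E
```

```text
21.075 [0.4351 0.349  0.202 ] 0.9548923552619951 0.0
body [0.4339 0.349 ] 0.027 0.0488 2803 [0.04656422 0.04884328 0.05010078]
```

The body is seated (top 50 mm). Now the base.

To row units: -0.1755 m / 0.75 = -0.234, -0.053 m / 0.75 = -0.0707.

Emit:
move_arm(
  plan=[
    {"delta_pos": [-0.02,-0.0667,0],"turn": [0,0,0],"fingers": 0.05},
    {"delta_pos": [-0.04,-0.1333,0],"turn": [0,0,0],"fingers": 0.05},
    {"delta_pos": [-0.06,-0.1933,0],"turn": [0,0,0],"fingers": 0.05},
    {"delta_pos": [-0.0707,-0.234,0.04],"turn": [0,0,0],"fingers": 0.05},
    {"delta_pos": [-0.0707,-0.234,0.1067],"turn": [0,0,0],"fingers": 0.05},
    {"delta_pos": [-0.0707,-0.234,0.16],"turn": [0,0,0],"fingers": 0.05},
    {"delta_pos": [-0.0707,-0.234,0.16],"turn": [0,0,0],"fingers": 0.05},
    {"delta_pos": [-0.0707,-0.234,0.16],"turn": [0,0,0],"fingers": 0.05},
  ],
)

```text
clock: 22.12
position: [0.4876, 0.1729, 0.0802]
ee_rot: [-0.0, 1.0, 0.0, 0.0]
ft_force: [0.4, 0.2, -0.3]
grip_width: 0.953
grasp_force: 0.0
```

```bash
python3 - <<'E'
from h import *
c=wrist();o=c['obs'];p=o['position'];print(o['clock'],np.round(p,4),o['grip_width'],o['grasp_force'])
W=cloud(c);m=near(W,(.488,.1735),.04,.011,.017);print('base',*enc(W,m));m=near(W,(.488,.1735),.04,.021,.027);print('spigot',*enc(W,m));print(fing(c))
E
```

```text
22.125 [0.4876 0.1729 0.0802] 0.9534158866918668 0.0
base [0.4882 0.1732] 0.0326 0.013 8642
spigot [0.4883 0.1731] 0.0153 0.0229 2712
[(array([-0.0235, -0.0008,  0.0014]), array([0.0394, 0.0399, 0.0406]), 4990), (array([-0.0234, -0.001 ,  0.0012]), array([0.0402, 0.0407, 0.0413]), 4971)]
```

To row units: 0.069 m / 0.75 = 0.092, 0.04 m / 0.75 = 0.0533.

Emit:
move_arm(
  plan=[
    {"delta_pos": [-0.0007,0.0003,0.0533],"turn": [0,0,0],"fingers": 0.05},
    {"delta_pos": [-0.0007,0.0003,0.08],"turn": [0,0,0],"fingers": 0.05},
    {"delta_pos": [-0.0007,0.0003,0.092],"turn": [0,0,0],"fingers": 0.05},
    {"delta_pos": [-0.0007,0.0003,0.092],"turn": [0,0,0],"fingers": 0.05},
    {"delta_pos": [-0.0007,0.0003,0.092],"turn": [0,0,0],"fingers": 0.4},
    {"delta_pos": [-0.0007,0.0003,0.092],"turn": [0,0,0],"fingers": 0.4},
    {"delta_pos": [-0.0007,0.0003,0.092],"turn": [0,0,0],"fingers": 0.4},
    {"delta_pos": [-0.0007,0.0003,0.092],"turn": [0,0,0],"fingers": 0.4},
  ],
)

```text
clock: 23.18
position: [0.4885, 0.1732, 0.0125]
ee_rot: [0.0, 1.0, 0.001, 0.001]
ft_force: [-6.5, -2.9, 17.3]
grip_width: 0.714
grasp_force: 82.5
```

To row units: -0.3222 m / 0.75 = -0.4296, 0.0545 m / 0.75 = 0.0727.

Emit:
move_arm(
  plan=[
    {"delta_pos": [0,0,-0.0133],"turn": [0,0,0],"fingers": 0.4},
    {"delta_pos": [0,0,-0.0533],"turn": [0,0,0],"fingers": 0.4},
    {"delta_pos": [0,0,-0.12],"turn": [0,0,0],"fingers": 0.4},
    {"delta_pos": [0.0133,-0.0267,-0.1867],"turn": [0,0,0],"fingers": 0.4},
    {"delta_pos": [0.04,-0.0933,-0.1867],"turn": [0,0,0],"fingers": 0.4},
    {"delta_pos": [0.06,-0.1667,-0.1867],"turn": [0,0,0],"fingers": 0.4},
    {"delta_pos": [0.0727,-0.24,-0.1867],"turn": [0,0,0],"fingers": 0.4},
    {"delta_pos": [0.0727,-0.32,-0.1867],"turn": [0,0,0],"fingers": 0.4},
    {"delta_pos": [0.0727,-0.3867,-0.1867],"turn": [0,0,0],"fingers": 0.4},
    {"delta_pos": [0.0727,-0.4296,-0.1867],"turn": [0,0,0],"fingers": 0.4},
    {"delta_pos": [0.0727,-0.4296,-0.1867],"turn": [0,0,0],"fingers": 0.4},
    {"delta_pos": [0.0727,-0.4296,-0.1867],"turn": [0,0,0],"fingers": 0.4},
  ],
)

```text
clock: 24.68
position: [0.4332, -0.1487, 0.1505]
ee_rot: [-0.0, 1.0, 0.0, 0.0]
ft_force: [-0.2, 0.1, -2.9]
grip_width: 0.712
grasp_force: 88.0
```

```bash
python3 - <<'E'
from h import *
c=wrist();o=c['obs'];p=o['position'];print(o['clock'],np.round(p,4),o['grip_width'],o['grasp_force'],o['ft_force'])
W=cloud(c);L=(W-p)@Ro.from_quat(o['ee_rot']).as_matrix()
m=(np.abs(L[...,1])<.03)&(np.abs(L[...,0])<.036)&(L[...,2]>-.006)&(L[...,2]<.004);q=L[m]
print(*enc(L,m),np.percentile(q,[1,50,99],axis=0).round(4))
print('tilt',np.linalg.lstsq(np.c_[q[:,:2],np.ones(len(q))],q[:,2],rcond=None)[0].round(3))
m=near(W,(.434,-.149),.085,.004,.009);print('pad',cv2.minAreaRect((W[m][:,:2]*1000).astype(np.float32)))
E
```

```text
24.675 [ 0.4332 -0.1487  0.1505] 0.7116178076315208 87.95688022859395 [-0.20274641  0.07311609 -2.94856217]
[0.0002 0.0004] 0.033 -0.0002 16683 [[-0.0288 -0.0293 -0.005 ]
 [ 0.0103 -0.0001 -0.0002]
 [ 0.0319  0.0291  0.0027]]
tilt [ 0.003  0.002 -0.   ]
pad ((428.5364990234375, -149.23602294921875), (99.49580383300781, 89.93537902832031), 87.94476318359375)
```

To row units: 0.1305 m / 0.75 = 0.174, 0.126 m / 0.75 = 0.168.

Emit:
move_arm(
  plan=[
    {"delta_pos": [0,0,0.0667],"turn": [0,0,0],"fingers": 0.4},
    {"delta_pos": [0,0,0.12],"turn": [0,0,0],"fingers": 0.4},
    {"delta_pos": [0,0,0.1533],"turn": [0,0,0],"fingers": 0.4},
    {"delta_pos": [0,0,0.168],"turn": [0,0,0],"fingers": 0.4},
    {"delta_pos": [0,0,0.174],"turn": [0,0,0],"fingers": 0.4},
    {"delta_pos": [0,0,0.174],"turn": [0,0,0],"fingers": 0.4},
    {"delta_pos": [0,0,0.174],"turn": [0,0,0],"fingers": 0.4},
  ],
)

```text
clock: 25.6
position: [0.4339, -0.1493, 0.0206]
ee_rot: [-0.0, 1.0, 0.0, 0.001]
ft_force: [-0.1, -0.6, -3.4]
grip_width: 0.711
grasp_force: 88.0
```

Emit:
move_arm(
  plan=[
    {"delta_pos": [0,0,0],"turn": [0,0,0],"fingers": 0.2},
    {"delta_pos": [0,0,0],"turn": [0,0,0],"fingers": 0.05},
    {"delta_pos": [0,0,0],"turn": [0,0,0],"fingers": 0.05},
    {"delta_pos": [0,0,0],"turn": [0,0,0],"fingers": 0.05},
    {"delta_pos": [0,0,-0.04],"turn": [0,0,0],"fingers": 0.05},
    {"delta_pos": [0,0,-0.1067],"turn": [0,0,0],"fingers": 0.05},
    {"delta_pos": [0,0,-0.1867],"turn": [0,0,0],"fingers": 0.05},
    {"delta_pos": [0,0,-0.2667],"turn": [0,0,0],"fingers": 0.05},
    {"delta_pos": [0,0,-0.3333],"turn": [0,0,0],"fingers": 0.05},
    {"delta_pos": [0,0,-0.3333],"turn": [0,0,0],"fingers": 0.05},
  ],
)

```text
clock: 26.85
position: [0.4348, -0.1498, 0.2733]
ee_rot: [-0.0, 1.0, 0.0, 0.003]
ft_force: [0.2, -1.0, -0.5]
grip_width: 0.948
grasp_force: 0.0
```

```bash
python3 - <<'E'
from h import *
from workcell import camera
c=wrist();o=c['obs'];p=o['position'];print(o['clock'],np.round(p,4),o['grip_width'],o['grasp_force'])
W=cloud(c)
for n,xy,a,b in [('base',(.433,-.149),.016,.024),('spigot',(.433,-.149),.026,.035),('ring',(.444,-.32),.022,.034),('head',(.46,.0045),.066,.085)]:
    m=near(W,xy,.04,a,b); print(n,*enc(W,m) if m.sum()>5 else m.sum())
cv2.imwrite('pics/w6.png',c['color'][:,:,::-1])
t=camera('top');cv2.imwrite('pics/top6.png',cv2.resize(t['color'][190:300,140:460,::-1],None,fx=2.5,fy=2.5,interpolation=cv2.INTER_CUBIC))
E
```

```text
26.85 [ 0.4348 -0.1498  0.2733] 0.9482982298036566 0.0
base [ 0.4336 -0.1488] 0.0325 0.019 2834
spigot [ 0.4335 -0.1487] 0.015 0.029 832
ring [ 0.4431 -0.3202] 0.0229 0.0278 1643
head [0.4611 0.0041] 0.019 0.0726 1527
```

View pics/w6.png

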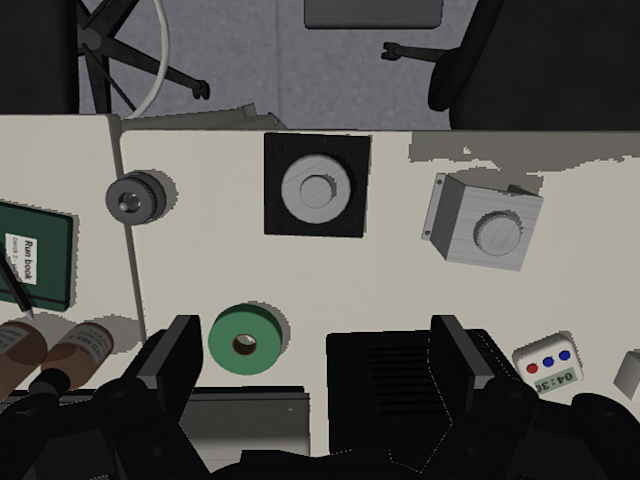

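View pics/top6.png

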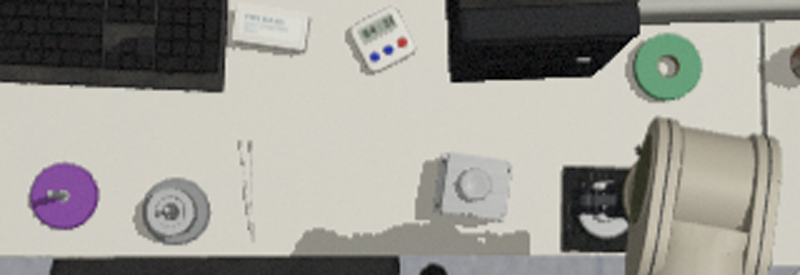

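Every part is in place. The ring is at (136,198), the base at (316,188) on the pad and the plunger head at (497,232). In the top crop the body is on the grey post at (172,212), and the tweezers and timer haven't moved. I'm handing in.

```bash
python3 -c "
from workcell import hand_in;print(hand_in())"
```

```text
the job is handed in; nothing more can be done
None
```

The job is handed in after about 27 s of arm time: plunger, ring, body and base each measured seated on their own drying place, with the tweezers and timer unmoved; the hand-in gave no verdict.

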